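# Set the leg of a fibre-board specimen frame and hold it upright for its reading

## Task

The specimen frame on the tilting stand leans back in its parked place. Swing the red clamp handle back over centre so that the clamp lets go of the frame, then, while the frame still leans back, flip the orange-footed kickstand leg forward and down over centre until it drops against its stop. Then take the frame by its blue bar, bring it gently upright and finish while still gripping the bar and holding the frame upright, with nothing else on the table pushed out of its place.

Things in the scene. Friction and masses are not known exactly. Their poses are not given: they have to be found in the camera images.
- stand: Fixed tilting stand: dark base plate 232 (x) by 360 (y) by 6 mm. Origin on the table under the middle of the frame's hinge; x points to the stand's far side, away from the robot at yaw 0 (plate: x -120 to 112, y -155 to 205 mm). Two rest posts behind the parked frame: x 92, y -30 and 90 mm, 155 mm high. The clamp's grey post: x 12, y 168 mm, 141 mm high.
- frame: Aluminium frame with a brown fibre board, about 0.7 kg, 256 mm wide, 16 mm thick, top rail's upper side 172 mm from the hinge. Origin on its free-running hinge, along the stand's y. Its z runs up the frame: parked, it leans 30 degrees to the stand's +x, resting by its weight; upright, z is vertical. The closed clamp keeps it from rising.
- frame_hinge (a point): Middle of the frame's hinge axis, 30 mm above the table over the stand's origin. Past upright the frame tips forward (to the stand's -x), and let go near upright it tips one way or the other: the leg, when down, meets the plate and catches it about 7 degrees past upright; a raised leg does not.
- frame_bar (a point): Middle of the blue grip bar on top of the frame: a 14 mm round bar along the frame's y from -25 to 95 mm (this point: frame x 0, y 35, z 205 mm), 26 mm clear of the top rail, on an 8 mm post 5 mm in from each end. It can be pinched from above, fingers closing along the stand's x, and turns in the fingers as the frame rises.
- leg (a joint): Kickstand leg's angle on the frame, rad: 0 folded up along the frame's front face, growing as it swings out forward (to the stand's -x) and down, 2.70 fully down against its stop. Its weight keeps it at either end: with the frame parked its centre is 0.52, and pushed past about 0.7 it falls on down by itself. About 1 N at the foot moves it.
- leg_foot (a point): Middle of the leg's orange cross foot, a 14 mm round bar 44 mm long along the frame's y. The leg is a 10 mm steel rod, 125 mm from its pivot to this point; pivot at frame x -22, y -75, z 105 mm, axis along the frame's y. Folded, the foot stands above the frame's top rail with free room behind it, so it can be pushed forward from behind.
- clamp (a joint): Clamp's angle, rad: 0 closed on the frame's side rail, growing as its handle swings outward (to the stand's +y), 1.75 fully open. Its heavy handle keeps it at either end: its centre is about 0.45, and pushed past about 0.7 it falls open by itself. About 1 N at the handle tip moves it.
- clamp_tip (a point): Centre of the end of the red clamp handle (14 mm rod, red over its last 45 mm), 90 mm from its pivot; closed, it leans 0.35 rad from vertical towards the frame (stand -y). Pivot at stand x 32, y 165, z 125 mm, axis along the stand's x. From it a 47 mm arm, level when closed, lies in front of the frame's side rail and swings up with the handle.
- notebook: Open notebook, 150 by 210 by 18 mm, origin at the centre of its underside. Leave alone.
- pen: White and blue pen, 140 by 10 by 10 mm, origin at the centre of its underside. Leave alone.
- board_stack: Stack of brown fibre boards, 170 by 240 by 27 mm, origin at the centre of its underside. Leave alone.
- strip_a: Light brown fibre strip, 50 by 170 by 10 mm, origin at the centre of its underside. Leave alone.
- strip_b: Dark brown fibre strip, 50 by 150 by 10 mm, origin at the centre of its underside. Leave alone.
- jar: Amber jar, 56 mm across, 80 mm high, origin at the centre of its underside. Leave alone.
- weight: Brass weight, 40 mm across, 56 mm high, origin at the centre of its underside. Leave alone.
- tape: White roll, 90 mm across, 24 mm high, lying flat, origin at the centre of its underside. Leave alone.

How it is judged:
On the way, in this order (a step that is already met when the one before it is completed fails the run):
1. the clamp is swung open over centre (value of joint clamp above 1.4 rad and angle between frame's own z axis and vertical above 0.4 rad), for 0.2 s.
2. the kickstand leg is flipped fully down while the frame still leans back (value of joint leg above 2.5 rad and angle between frame's own z axis and vertical above 0.4 rad), for 0.2 s.
3. the frame is brought upright in the grip (angle between frame's own z axis and vertical below 0.07 rad and contact force between the fingers and frame above 2 N and distance between the grasp point and frame_bar below 0.06 m), for 0.2 s.
At the end, for the whole second after the job is handed in: Clamp open (over 1.4 rad), leg down (over 2.5 rad); the robot still grips the blue bar (over 2 N, TCP within 60 mm of its middle) and holds the frame still (under 0.1 rad/s), within 0.07 rad (4 degrees) of upright, clear of posts and leg; no other thing moved over 40 mm (all of step 3 and value of joint clamp above 1.4 rad and value of joint leg above 2.5 rad and angular speed of frame below 0.1 rad/s and not (distance of any of notebook, pen, board_stack, strip_a, strip_b, jar, weight, tape from where it was at the start of the episode above 0.04 m)); the arm keeps its last pose, push and grip.
It fails at once if another thing on the table is pushed more than 40 mm (distance of any of notebook, pen, board_stack, strip_a, strip_b, jar, weight, tape from where it was at the start of the episode above 0.04 m).
It fails at once if the frame is swung roughly (faster than 2 rad/s) (angular speed of frame above 2 rad/s).
It also fails if it takes over 51 s, if anything falls off the work surface, if the arm or the gripper's body presses on something with over 40 N, if the wrist force passes 120 N, or if a joint passes its speed limit or range.

## Robot

A 6-joint arm with a two-finger parallel gripper is mounted at the origin on the work surface. World frame = base frame: x ahead of the robot, y to its left, z up, the work surface at z = 0. Lengths are in m, angles in rad, forces in N, time in s.
With the tool pointing down it reaches from about 0.4 to 0.825 m from the base axis. Payload 7 kg.
Tool frame: the origin (TCP) lies between the finger pads, 19 mm behind the fingertips; this is the grasp point; z points along the fingers, y is the line along which they close (so a half turn about z gives the same grasp; the last joint's range is limited). The gripper opens to 88 mm and grips with 3 to 60 N. Pads are 19 mm wide; open, the fingers measure 130 mm over their backs; the gripper's body (78 mm by 193 mm) begins 47 mm behind the grasp point.
Start: joints at [-0.992, 0.359, 0.012, 0, -1.224, -0.288], TCP at [0.194, -0.647, 0.245] pointing down, gripper open.
Joint ranges: [-3.07, 3.07], [-1.43, 2.12], [-1.02, 1.25], [-3.03, 1.67], [-3.05, -0], [-3.03, 3.03]. Speed limits (rad/s): [2.39, 2.39, 3.01, 3.14, 3.14, 3.14].

## Interface

Orientations are given as a 3x3 rotation matrix whose columns are the frame's x, y, z axes.
In Python, from rig import * gives the robot as it stands. The module is installed in compiled form; this text tells all that it offers.
- The arm moves only by the tool move_arm, never from a script. Its argument "rows" is a list of rows, each a list of 6 numbers: the shift along the tool's x, y, z in units of 50 cm (1.0 is 50 cm), then the turn, a rotation vector about the tool's x, y, z in units of pi/4 rad (1.0 is pi/4 rad). A call has 1 to 5 rows; each row shifts and turns the commanded pose from where the row before left it, along the tool's axes as they then stand; what a row does not reach is not made up. A row lasts 1/12 s, in which the tool goes at most 41.7 mm and 7.16 degrees, less where a joint would pass 70% of its speed; a pose out of reach is approached as far as the arm can. A call with a number of a shift or a turn outside -1 to 1 is refused whole. A call with a gripper value outside its range is refused whole. "gripper" is the opening, from -1 (shut) to 1 (fully open), set as the call begins (left out, the last holds). The fingers move at their own pace and stop on an object; "squeeze" is the grip in N (left out, the last holds). Time passes only in rows, so rows that do not move let the fingers close. It gives the time, the measured TCP pose, the force, the opening and the grip force at its end, in the units of the state.
- sense(): the state, without advancing time (a new reading comes with each control period).
- camera(name): name is "side" or "top"; returns a dict with "image" (420x560x3 uint8, blue, green, red), "fx", "fy", "cx", "cy" (pixels), "D" ([k1, k2, p1, p2, k3] as OpenCV has them; the pictures are not rectified), "rvec" (rotation vector, rad) and "tvec" (3), from world to camera coordinates, as OpenCV has them. Camera axes: x right, y down, z forward; pixel columns grow to the right and rows downward; lengths in m; the calibration is good to about 2 mm. A picture is of the moment at which its call begins. There is no depth.
- close_job(): hands the job in; it is judged then, once.
The state is a dict: "clock": time; "qpos": joint angles; "qd": joint speeds; "tau": joint torques, N m; "tcp_pos": TCP position; "orientation": TCP orientation; "contact_force": force on the tool from outside, world axes, zero at the start; "moment": the same for the moment, N m; "finger_gap": opening from 0.0 (shut) to 1.0 (fully open); "grasp_force": force on a finger pad.
Only numpy, scipy, OpenCV 4.12 (cv2) and the standard library are available. Lean on these libraries where they do the work, as an engineer would, in place of code of your own. Each camera call takes 0.05 s, during which the arm holds its last target. There are 200 camera calls.

## Working session

There is one attempt and no reset: what is moved stays moved. The work goes in short steps, Python scripts to look and compute and a tool call to move; the robot and the scene stay as the last step left them, time stands still between calls to the robot, and variables do not carry over. Pictures are saved under pics/ and viewed, at most 10 in all, crops included, and the job is handed in when it is done.

Besides the shell and the picture viewer there is one more tool, called after "Call:" in YAML: its name, and indented under it one key for each argument. move_arm: Moves the arm, as the interface text tells. Shifts and turns lie within -1 to 1; 1 stands for 50 cm of shift or pi/4 rad of turn. Its arguments: {"type":"object","properties":{"rows":{"type":"array","items":{"type":"array","items":{"type":"number"}}},"gripper":{"type":"number"},"squeeze":{"type":"number"}},"required":["rows"]}

```bash
mkdir -p pics
python3 - <<'E'
from rig import *
import cv2
s=sense();print({k:s[k] for k in('clock','tcp_pos','orientation','finger_gap')})
for n in('side','top'):
    c=camera(n);cv2.imwrite(f'pics/{n}0.png',cv2.resize(c['image'],(800,600)));print(n,[c[k] for k in('fx','fy','cx','cy','D','rvec','tvec')])
    import pickle;pickle.dump(c,open(f'{n}0.pkl','wb'))
E
```

```text
{'clock': 0.0, 'tcp_pos': array([ 0.19336857, -0.64624077,  0.24443921]), 'orientation': array([[-9.58053485e-01, -2.86588798e-01, -6.17616644e-04],
       [-2.86589422e-01,  9.58052283e-01,  1.52546573e-03],
       [ 1.54527646e-04,  1.63848015e-03, -9.99998646e-01]]), 'finger_gap': 1.0000335046487054}
side [390.65223796140754, 390.65223796140754, 279.23256076443874, 216.75504246194276, array([0.01893348, 0.        , 0.        , 0.        , 0.        ]), array([ 0.49669961, -2.59441559,  1.38512938]), array([0.48955873, 0.23313211, 1.06553438])]
top [506.5051880105315, 506.5051880105315, 271.290994168219, 211.68337785489805, array([-0.18040361,  0.        ,  0.        ,  0.        ,  0.        ]), array([ 2.10726517, -2.15132479,  0.17459411]), array([1.20205970e-03, 5.30448546e-01, 1.61102951e+00])]
```

View pics/side0.png

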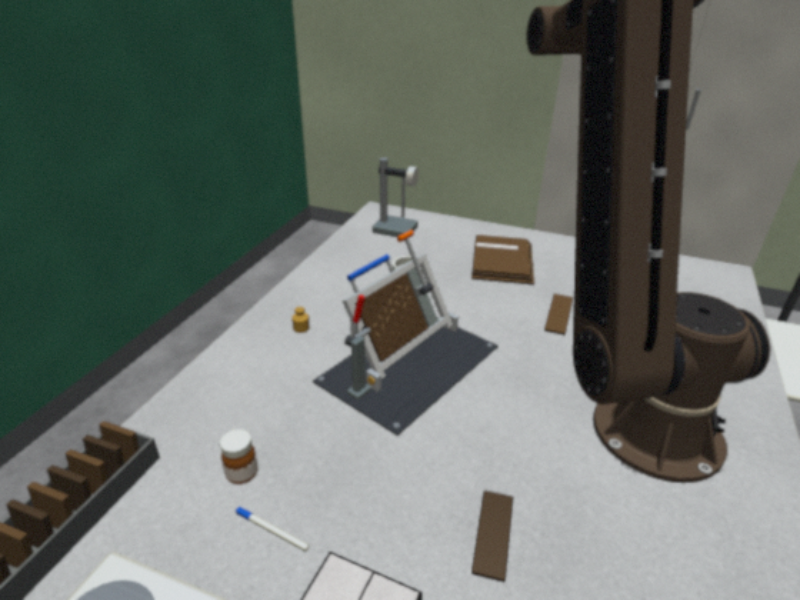

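View pics/top0.png

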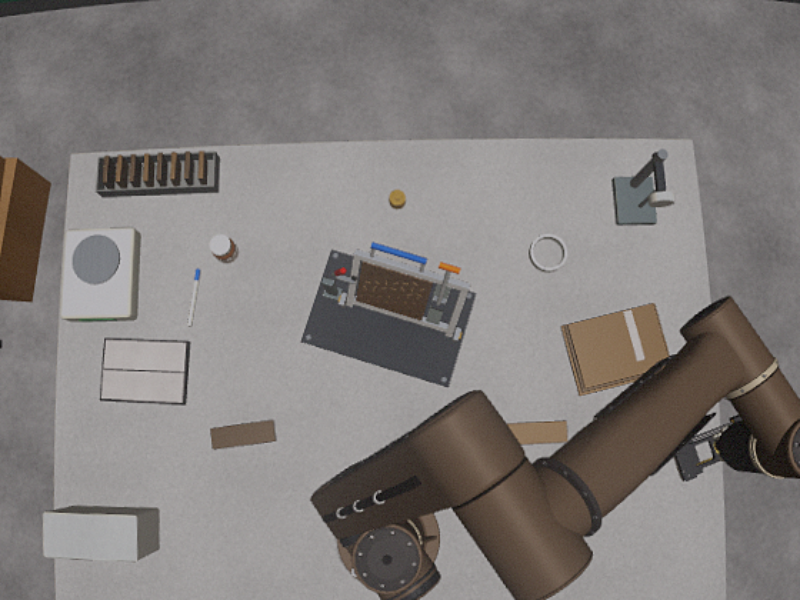

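The side view shows the clamp tip at about (360,298), the bar from (349,277) to (389,259), and the foot at (406,236). The top view shows plate corners at (333,250), (475,293), (448,386) and (302,342), the bar from (373,245) to (426,262), and the foot at (450,268). I'll fit the stand pose to these points.

```bash
cat > h.py <<'E'
import numpy as np,cv2,pickle
from scipy.optimize import least_squares
def fr(p,a=np.pi/6): # frame->stand mm
    x,y,z=p;return [x*np.cos(a)+z*np.sin(a),y,30-x*np.sin(a)+z*np.cos(a)]
def s2w(P,q):
    P=np.atleast_2d(P)/1e3;c,s=np.cos(q[2]),np.sin(q[2])
    return np.c_[q[0]+c*P[:,0]-s*P[:,1],q[1]+s*P[:,0]+c*P[:,1],P[:,2]]
def proj(c,W):return cv2.projectPoints(W.astype(float),c['rvec'],c['tvec'],np.array([[c['fx'],0,c['cx']],[0,c['fy'],c['cy']],[0,0,1]]),c['D'])[0][:,0]
E
python3 - <<'E'
from h import *
bar=[fr((0,95,205)),fr((0,-25,205))];foot=[fr((-22,-75,230))];tip=[[32,134,209.5]]
T=[[112,205,6],[112,-155,6],[-120,-155,6],[-120,205,6]]+bar+foot
t=[(333,250),(475,293),(448,386),(302,342),(373,245),(426,262),(450,268)]
S=[[112,205,6],[-120,205,6],[-120,-155,6]]+bar+foot+tip
s=[(315,380),(398,433),(497,347),(349,277),(389,259),(406,236),(361,298)]
ct,cs=[pickle.load(open(n+'0.pkl','rb')) for n in('top','side')]
f=lambda q:np.r_[proj(ct,s2w(T,q))-(np.array(t)+.5)*.7+.5,proj(cs,s2w(S,q))-(np.array(s)+.5)*.7+.5]
r=least_squares(lambda q:f(q).ravel(),[.6,0,-.3],x_scale=[.1,.1,.1],loss='soft_l1')
print(r.x,np.degrees(r.x[2]));print(f(r.x).round(1))
np.save('q.npy',r.x)
for n,P in dict(bar=fr((0,35,205)),barup=fr((0,35,205),0),foot=foot[0],tip=tip[0],legpiv=fr((-22,-75,105))).items():print(n,s2w(P,r.x).round(4))
c,sn=np.cos(r.x[2]),np.sin(r.x[2]);print('x',c,sn)
E
```

```text
[ 0.49929802 -0.03723251 -0.32525888] -18.635961199361144
[[-0.9 -1.1]
 [ 1.4 -0.1]
 [ 0.4  0.9]
 [-0.9 -0.8]
 [-0.7 -0.4]
 [ 0.6 -0.6]
 [ 0.1 -0.2]
 [-1.5  0.3]
 [ 0.2  1. ]
 [ 1.8 -1.2]
 [ 0.5  1. ]
 [-0.1 -1.5]
 [ 0.3  0.1]
 [ 0.9  0.1]]
bar [[ 0.6076 -0.0368  0.2075]]
barup [[ 0.5105 -0.0041  0.235 ]]
foot [[ 0.5662 -0.139   0.2402]]
tip [[0.5724 0.0795 0.2095]]
legpiv [[ 0.507  -0.119   0.1319]]
x 0.9475680312981215 -0.3195541050617286
```

Call:
move_arm:
  rows:
    - [0, 0, -0.03, 0, 0, -0.152]
    - [0, 0, -0.03, 0, 0, -0.152]
    - [0, 0, -0.03, 0, 0, -0.152]
    - [0, 0, -0.03, 0, 0, -0.152]
    - [0, 0, 0, 0, 0, -0.152]
  gripper: -1

```text
clock: 0.52
tcp_pos: [0.1937, -0.6477, 0.3085]
orientation: [[-0.626, -0.779, 0.001], [-0.779, 0.626, -0.004], [0.002, -0.003, -1.0]]
contact_force: [-0.2, -0.5, 1.2]
finger_gap: 0.679
grasp_force: 0.0
```

Call:
move_arm:
  rows:
    - [0, 0, 0, 0, 0, -0.152]
    - [0, 0, 0, 0, 0, -0.152]
    - [0, 0, 0, 0, 0, -0.152]
    - [0, 0, 0, 0, 0, 0]

```text
clock: 0.85
tcp_pos: [0.1935, -0.6464, 0.3048]
orientation: [[-0.314, -0.949, -0.0], [-0.949, 0.314, 0.001], [-0.001, 0.001, -1.0]]
contact_force: [-0.5, -0.5, -0.6]
finger_gap: 0.377
grasp_force: 0.0
```

```bash
cat > d.py <<'E'
from h import *
from rig import *
import sys
from scipy.spatial.transform import Rotation as Ro
q=np.load('q.npy');s=sense();R=np.array(s['orientation']);p=np.array(s['tcp_pos'])
c,n=np.cos(q[2]),np.sin(q[2]);Rg=np.array([[n,-c,0],[-c,-n,0],[0,0,-1.]])
S=np.array([[c,n,0],[-n,c,0],[0,0,1]])
print('clock',s['clock'],'stand mm',(S@(p-[q[0],q[1],0])*1e3).round(1),'q',np.round(s['qpos'],2),'F',np.round(s['contact_force'],1),'gap',s['finger_gap'],'grip',s['grasp_force'])
print('rot units',(Ro.from_matrix(R.T@Rg).as_rotvec()/(np.pi/4)).round(4))
for a in sys.argv[1:]:
    t=[float(v) for v in a.split(',')];print(a,'shift units',(R.T@(s2w(t,q)[0]-p)/.5).round(4))
E
python3 d.py 32,108,310 32,108,200
```

```text
clock 0.85 stand mm [ -95.1 -675.   304.8] q [-0.99  0.33  0.11 -0.   -1.35  0.67] F [-0.5 -0.5 -0.6] gap 0.3769783324942322 grip 0.0
rot units [0.0007 0.0009 0.0074]
32,108,310 shift units [-1.5644 -0.2632 -0.0093]
32,108,200 shift units [-1.5643 -0.2633  0.2107]
```

Call:
move_arm:
  rows:
    - [-0.04, -0.007, 0, 0, 0, 0]
    - [-0.07, -0.012, 0, 0, 0, 0]
    - [-0.07, -0.012, 0, 0, 0, 0]
    - [-0.07, -0.012, 0, 0, 0, 0]
    - [-0.07, -0.012, 0, 0, 0, 0]

```text
clock: 1.27
tcp_pos: [0.2709, -0.5023, 0.3049]
orientation: [[-0.324, -0.946, -0.0], [-0.946, 0.324, 0.0], [-0.0, 0.001, -1.0]]
contact_force: [1.2, -0.5, -0.2]
finger_gap: 0.027
grasp_force: 0.0
```

Call:
move_arm:
  rows:
    - [-0.07, -0.012, 0, 0, 0, 0]
    - [-0.07, -0.012, 0, 0, 0, 0]
    - [-0.07, -0.012, 0, 0, 0, 0]
    - [-0.07, -0.012, 0, 0, 0, 0]
    - [-0.07, -0.012, 0, 0, 0, 0]

```text
clock: 1.68
tcp_pos: [0.3552, -0.3459, 0.3053]
orientation: [[-0.324, -0.946, 0.0], [-0.946, 0.324, 0.0], [-0.0, -0.0, -1.0]]
contact_force: [0.5, 0.2, 0.3]
finger_gap: 0.003
grasp_force: 0.0
```

Call:
move_arm:
  rows:
    - [-0.07, -0.012, 0, 0, 0, 0]
    - [-0.07, -0.012, 0, 0, 0, 0]
    - [-0.07, -0.012, 0, 0, 0, 0]
    - [-0.07, -0.012, 0, 0, 0, 0]
    - [-0.07, -0.012, 0, 0, 0, 0]

```text
clock: 2.1
tcp_pos: [0.4395, -0.1895, 0.3055]
orientation: [[-0.324, -0.946, 0.0], [-0.946, 0.324, 0.0], [-0.0, -0.0, -1.0]]
contact_force: [0.3, 0.5, 0.2]
finger_gap: 0.006
grasp_force: 0.0
```

Call:
move_arm:
  rows:
    - [-0.07, -0.012, 0, 0, 0, 0]
    - [-0.07, -0.012, 0, 0, 0, 0]
    - [-0.06, -0.01, 0, 0, 0, 0]
    - [-0.04, -0.006, 0, 0, 0, 0]
    - [0, 0, 0, 0, 0, 0]

```text
clock: 2.52
tcp_pos: [0.4979, -0.0811, 0.3049]
orientation: [[-0.321, -0.947, -0.0], [-0.947, 0.321, 0.0], [-0.0, 0.0, -1.0]]
contact_force: [0.6, 0.3, 0.6]
finger_gap: 0.004
grasp_force: 0.0
```

```bash
python3 d.py 32,108,310 32,108,200
```

```text
clock 2.5167 stand mm [ 12.7 -42.  304.9] q [ 0.23  0.04 -0.26 -0.   -1.27 -0.55] F [0.6 0.3 0.6] gap 0.004126076288533978 grip 0.0
rot units [ 0.0006  0.0001 -0.0017]
32,108,310 shift units [-0.3    -0.0382 -0.0103]
32,108,200 shift units [-0.2999 -0.0383  0.2097]
```

Call:
move_arm:
  rows:
    - [-0.07, -0.009, 0, 0, 0, 0]
    - [-0.07, -0.009, 0, 0, 0, 0]
    - [-0.07, -0.009, 0, 0, 0, 0]
    - [-0.06, -0.007, 0, 0, 0, 0]
    - [-0.03, -0.004, 0, 0, 0, 0]

```text
clock: 2.93
tcp_pos: [0.5633, 0.0546, 0.3048]
orientation: [[-0.322, -0.947, -0.001], [-0.947, 0.322, -0.0], [0.0, 0.0, -1.0]]
contact_force: [0.6, -0.5, -0.3]
finger_gap: 0.002
grasp_force: 0.0
```

Call:
move_arm:
  rows:
    - [0, 0, 0.04, 0, 0, 0]
    - [0, 0, 0.06, 0, 0, 0]
    - [0, 0, 0.06, 0, 0, 0]
    - [0, 0, 0.03, 0, 0, 0]
    - [0, 0, 0.02, 0, 0, 0]

```text
clock: 3.35
tcp_pos: [0.5611, 0.0513, 0.1979]
orientation: [[-0.322, -0.947, -0.003], [-0.947, 0.322, -0.001], [0.002, 0.003, -1.0]]
contact_force: [-0.2, -0.2, 0.8]
finger_gap: 0.007
grasp_force: 0.0
```

```bash
python3 d.py 32,110,200 32,180,200; python3 -c "
from rig import *;import cv2
i=camera('side')['image'][120:320,180:400];cv2.imwrite('pics/s1.png',cv2.resize(i,None,fx=3,fy=3))"
```

```text
clock 3.35 stand mm [ 30.2 103.6 197.9] q [ 0.44  0.21 -0.3  -0.   -1.06 -0.77] F [-0.2 -0.2  0.8] gap 0.007196785300088279 grip 0.0
rot units [ 0.0037 -0.0029 -0.0039]
32,110,200 shift units [-0.0127 -0.0035 -0.0043]
32,180,200 shift units [-0.1527 -0.003  -0.0046]
```

View pics/s1.png

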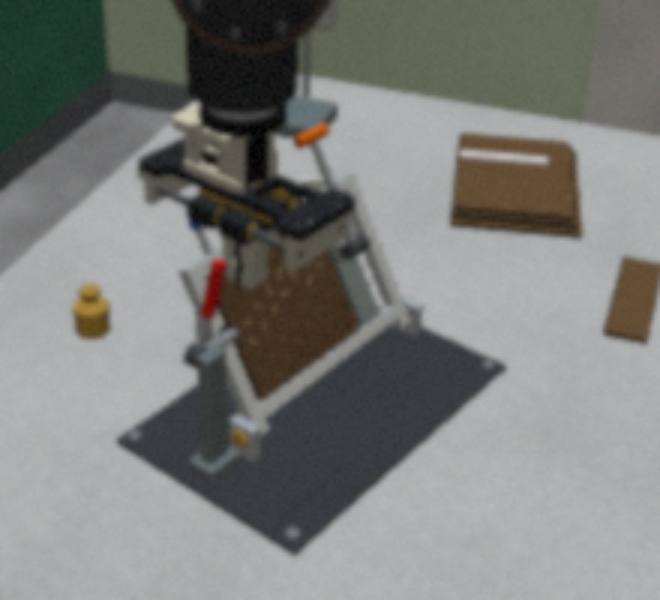

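The closed fingers, at (245,265), are just inboard of the red tip at (218,265). I'll push it outward.

Call:
move_arm:
  rows:
    - [-0.024, 0, -0.001, 0, 0, 0]
    - [-0.024, 0, -0.001, 0, 0, 0]
    - [-0.024, 0, -0.001, 0, 0, 0]
    - [-0.024, 0, -0.001, 0, 0, 0]
    - [-0.024, 0, 0, 0, 0, 0]

```text
clock: 3.82
tcp_pos: [0.5825, 0.1107, 0.2034]
orientation: [[-0.319, -0.948, 0.002], [-0.948, 0.319, 0.001], [-0.001, -0.001, -1.0]]
contact_force: [-0.4, -1.2, -0.4]
finger_gap: 0.007
grasp_force: 0.0
```

Call:
move_arm:
  rows:
    - [-0.024, 0, 0, 0, 0, 0]
    - [-0.024, 0, 0, 0, 0, 0]
    - [-0.02, 0, 0, 0, 0, 0]
    - [0, 0, 0, 0, 0, 0]
    - [0, 0, 0, 0, 0, 0]

```text
clock: 4.23
tcp_pos: [0.5924, 0.142, 0.202]
orientation: [[-0.318, -0.948, -0.001], [-0.948, 0.318, -0.0], [0.0, 0.0, -1.0]]
contact_force: [0.7, -0.6, 0.2]
finger_gap: 0.003
grasp_force: 0.0
```

```bash
python3 d.py 150,-75,330 ; python3 -c "
from rig import *;import cv2
i=camera('side')['image'][120:320,180:400];cv2.imwrite('pics/s2.png',cv2.resize(i,None,fx=3,fy=3))"
```

```text
clock 4.2333 stand mm [ 31.  199.6 202. ] q [ 0.56  0.28 -0.2  -0.   -1.09 -0.88] F [ 0.7 -0.6  0.2] gap 0.00321658930469402 grip 0.0
rot units [ 0.0006 -0.0006  0.0015]
150,-75,330 shift units [ 0.5495 -0.2372 -0.2559]
```

View pics/s2.png

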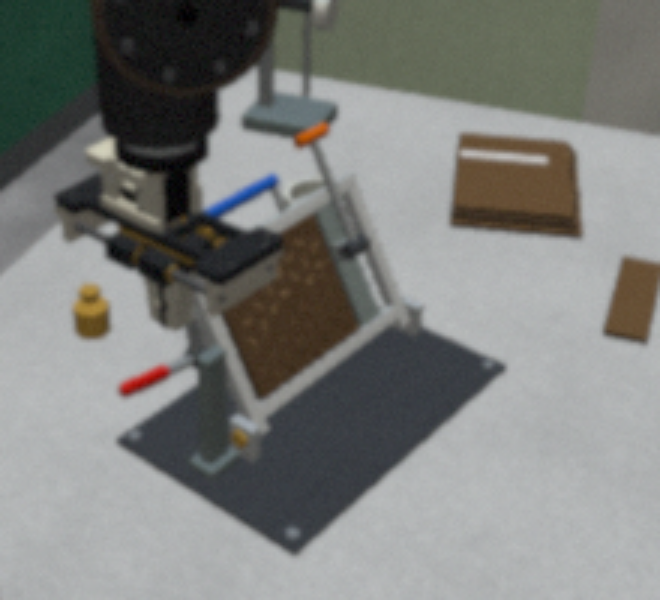

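The clamp is open, with the red handle down at (145,380). The foot is still up at (312,135). Next I'll lift and move behind the foot.

Call:
move_arm:
  rows:
    - [0, 0, -0.05, 0, 0, 0]
    - [0, 0, -0.07, 0, 0, 0]
    - [0, 0, -0.07, 0, 0, 0]
    - [0, 0, -0.04, 0, 0, 0]
    - [0, 0, -0.026, 0, 0, 0]

```text
clock: 4.7
tcp_pos: [0.593, 0.1408, 0.334]
orientation: [[-0.32, -0.947, 0.004], [-0.948, 0.32, 0.002], [-0.003, -0.003, -1.0]]
contact_force: [0.0, -0.1, -0.5]
finger_gap: 0.002
grasp_force: 0.0
```

Call:
move_arm:
  rows:
    - [0.05, -0.022, 0, 0, 0, 0]
    - [0.07, -0.03, 0, 0, 0, 0]
    - [0.07, -0.03, 0, 0, 0, 0]
    - [0.07, -0.03, 0, 0, 0, 0]
    - [0.07, -0.03, 0, 0, 0, 0]

```text
clock: 5.12
tcp_pos: [0.6065, -0.0399, 0.3307]
orientation: [[-0.319, -0.948, 0.0], [-0.948, 0.319, 0.0], [-0.0, -0.0, -1.0]]
contact_force: [1.7, -0.3, -0.1]
finger_gap: 0.002
grasp_force: 0.0
```

Call:
move_arm:
  rows:
    - [0.07, -0.03, 0, 0, 0, 0]
    - [0.07, -0.03, 0, 0, 0, 0]
    - [0.05, -0.022, 0, 0, 0, 0]
    - [0.03, -0.013, 0, 0, 0, 0]
    - [0, 0, 0, 0, 0, 0]

```text
clock: 5.53
tcp_pos: [0.6162, -0.1609, 0.33]
orientation: [[-0.323, -0.946, -0.001], [-0.946, 0.323, -0.0], [0.001, 0.001, -1.0]]
contact_force: [-0.1, 0.3, -0.3]
finger_gap: 0.006
grasp_force: 0.0
```

```bash
python3 d.py 150,-75,235
```

```text
clock 5.5333 stand mm [150.3 -79.9 330. ] q [ 0.05  0.26  0.06  0.   -1.37 -0.38] F [-0.1  0.3 -0.3] gap 0.005846068829181252 grip 0.0
rot units [ 0.001  -0.001  -0.0048]
150,-75,235 shift units [-0.0098  0.0006  0.1899]
```

Call:
move_arm:
  rows:
    - [-0.01, 0, 0.04, 0, 0, 0]
    - [0, 0, 0.06, 0, 0, 0]
    - [0, 0, 0.05, 0, 0, 0]
    - [0, 0, 0.03, 0, 0, 0]
    - [0, 0, 0.01, 0, 0, 0]

```text
clock: 5.95
tcp_pos: [0.6167, -0.1521, 0.2323]
orientation: [[-0.32, -0.947, -0.005], [-0.947, 0.32, 0.001], [0.001, 0.005, -1.0]]
contact_force: [0.3, -0.1, -0.2]
finger_gap: 0.005
grasp_force: 0.0
```

Call:
move_arm:
  rows:
    - [0, 0.02, 0, 0, 0, 0]
    - [0, 0.02, 0, 0, 0, 0]
    - [0, 0.02, 0, 0, 0, 0]
    - [0, 0.02, 0, 0, 0, 0]
    - [0, 0.02, 0, 0, 0, 0]

```text
clock: 6.37
tcp_pos: [0.5706, -0.1361, 0.237]
orientation: [[-0.319, -0.948, 0.003], [-0.948, 0.319, 0.0], [-0.001, -0.003, -1.0]]
contact_force: [0.9, -0.3, 1.3]
finger_gap: 0.002
grasp_force: 0.3
```

Call:
move_arm:
  rows:
    - [0, 0.02, 0, 0, 0, 0]
    - [0, 0.02, 0, 0, 0, 0]
    - [0, 0.02, 0, 0, 0, 0]
    - [0, 0.02, 0, 0, 0, 0]
    - [0, 0.02, 0, 0, 0, 0]

```text
clock: 6.78
tcp_pos: [0.5226, -0.1202, 0.2353]
orientation: [[-0.319, -0.948, -0.0], [-0.948, 0.319, 0.0], [0.0, 0.0, -1.0]]
contact_force: [-0.9, -0.3, 0.4]
finger_gap: 0.001
grasp_force: 0.0
```

Call:
move_arm:
  rows:
    - [0, 0.02, 0, 0, 0, 0]
    - [0, 0.02, 0, 0, 0, 0]
    - [0, 0.02, 0, 0, 0, 0]
    - [0, 0.02, 0, 0, 0, 0]
    - [0, 0, 0, 0, 0, 0]

```text
clock: 7.2
tcp_pos: [0.484, -0.1073, 0.2356]
orientation: [[-0.319, -0.948, 0.0], [-0.948, 0.319, 0.0], [-0.0, 0.0, -1.0]]
contact_force: [0.5, -0.3, -0.3]
finger_gap: 0.004
grasp_force: 0.0
```

```bash
python3 d.py 102.5,35,300 ; python3 -c "
from rig import *;import cv2
i=camera('side')['image'][120:320,180:400];cv2.imwrite('pics/s3.png',cv2.resize(i,None,fx=3,fy=3))"
```

```text
clock 7.2 stand mm [  7.9 -71.3 235.6] q [ 0.18  0.07 -0.39 -0.   -1.11 -0.5 ] F [ 0.5 -0.3 -0.3] gap 0.00415772681390655 grip 0.0
rot units [0.0001 0.0005 0.0006]
102.5,35,300 shift units [-0.2125 -0.1892 -0.1288]
```

View pics/s3.png

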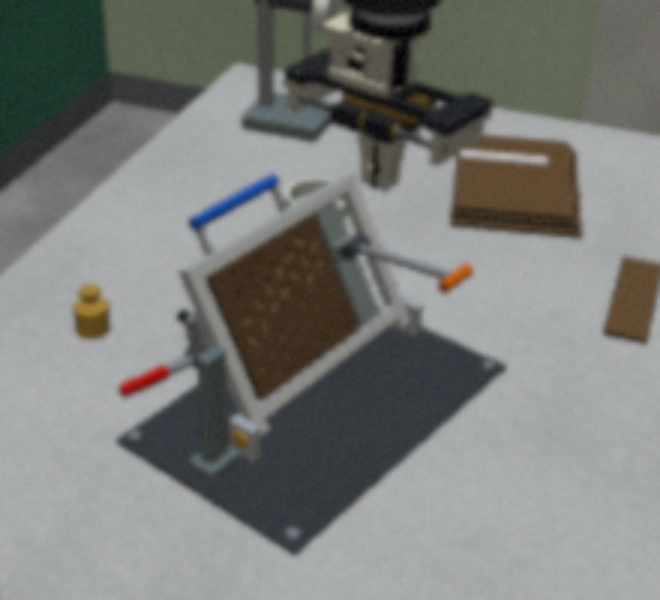

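The leg, with its foot at (455,278), is mid-fall. I'll lift, open the gripper and move over the bar.

Call:
move_arm:
  rows:
    - [0, 0, -0.04, 0, 0, 0]
    - [0, 0, -0.06, 0, 0, 0]
    - [0, 0, -0.03, 0, 0, 0]
    - [-0.04, -0.036, 0, 0, 0, 0]
    - [-0.05, -0.045, 0, 0, 0, 0]
  gripper: 1
  squeeze: 20

```text
clock: 7.67
tcp_pos: [0.5391, -0.0784, 0.3028]
orientation: [[-0.321, -0.947, 0.004], [-0.947, 0.321, 0.001], [-0.002, -0.004, -1.0]]
contact_force: [-0.4, -0.3, -0.1]
finger_gap: 0.324
grasp_force: 0.0
```

Call:
move_arm:
  rows:
    - [-0.05, -0.045, 0, 0, 0, 0]
    - [-0.04, -0.036, 0, 0, 0, 0]
    - [-0.03, -0.027, 0, 0, 0, 0]
    - [0, 0, 0, 0, 0, 0]
    - [0, 0, 0, 0, 0, 0]

```text
clock: 8.08
tcp_pos: [0.6096, -0.0379, 0.2991]
orientation: [[-0.319, -0.948, -0.002], [-0.948, 0.319, -0.0], [0.001, 0.002, -1.0]]
contact_force: [0.2, -0.0, -0.1]
finger_gap: 0.703
grasp_force: 0.0
```

```bash
python3 d.py 102.5,35,212
python3 - <<'E'
from h import *
from rig import camera
q=np.load('q.npy');c=camera('side');i=c['image'][120:320,180:400];cv2.imwrite('pics/s4.png',cv2.resize(i,None,fx=3,fy=3))
f=lambda a:np.r_[fr((-22-125*np.sin(a),-75,105+125*np.cos(a)))]
P=[fr((0,95,205)),fr((0,-25,205)),f(2.7),f(2.5)]
print(((proj(c,s2w(P,q))-[180,120])*3).round())
E
```

```text
clock 8.0833 stand mm [104.8  34.6 299.1] q [ 0.26  0.23 -0.05 -0.   -1.3  -0.58] F [ 0.2 -0.  -0.1] gap 0.7033215397888667 grip 0.0
rot units [ 0.0021 -0.0014  0.0012]
102.5,35,212 shift units [-0.001   0.0043  0.1742]
[[194. 224.]
 [276. 179.]
 [432. 339.]
 [444. 326.]]
```

View pics/s4.png

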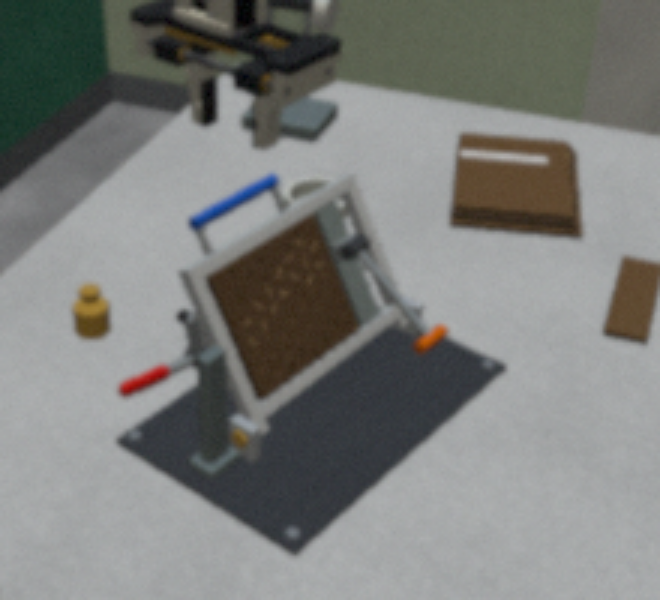

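The foot at (430,340) matches the 2.70 rad stop, and the bar from (192,224) to (278,180) matches the model. I'll descend and grip.

Call:
move_arm:
  rows:
    - [0, 0.004, 0, 0, 0, 0]
    - [0, 0, 0.04, 0, 0, 0]
    - [0, 0, 0.06, 0, 0, 0]
    - [0, 0, 0.05, 0, 0, 0]
    - [0, 0, 0.024, 0, 0, 0]

```text
clock: 8.55
tcp_pos: [0.6047, -0.0384, 0.2108]
orientation: [[-0.32, -0.947, -0.003], [-0.947, 0.32, 0.0], [0.001, 0.003, -1.0]]
contact_force: [-1.1, -0.3, -0.5]
finger_gap: 0.996
grasp_force: 0.0
```

Call:
move_arm:
  rows:
    - [0, 0, 0, 0, 0, 0]
    - [0, 0, 0, 0, 0, 0]

```text
clock: 8.72
tcp_pos: [0.6065, -0.0383, 0.2139]
orientation: [[-0.319, -0.948, -0.0], [-0.948, 0.319, -0.0], [0.0, 0.0, -1.0]]
contact_force: [0.5, -0.6, 0.7]
finger_gap: 0.996
grasp_force: 0.0
```

```bash
python3 d.py 102.5,35,212
```

```text
clock 8.7167 stand mm [102.   33.2 213.9] q [ 0.26  0.27 -0.19  0.   -1.11 -0.58] F [ 0.5 -0.6  0.7] gap 0.9958627322077869 grip 0.0
rot units [ 0.     -0.0006  0.0001]
102.5,35,212 shift units [-0.0036 -0.0011  0.0037]
```

Positioned; close the fingers.

Call:
move_arm:
  rows:
    - [0, 0, 0.002, 0, 0, 0]
    - [0, 0, 0, 0, 0, 0]
    - [0, 0, 0, 0, 0, 0]
    - [0, 0, 0, 0, 0, 0]
    - [0, 0, 0, 0, 0, 0]
  gripper: -1
  squeeze: 20

```text
clock: 9.13
tcp_pos: [0.6072, -0.0378, 0.213]
orientation: [[-0.319, -0.948, 0.001], [-0.948, 0.319, 0.0], [-0.0, -0.001, -1.0]]
contact_force: [-0.1, 0.0, -0.3]
finger_gap: 0.682
grasp_force: 0.0
```

Call:
move_arm:
  rows:
    - [0, 0, 0, 0, 0, 0]
    - [0, 0, 0, 0, 0, 0]
    - [0, 0, 0, 0, 0, 0]
    - [0, 0, 0, 0, 0, 0]
    - [0, 0, 0, 0, 0, 0]

```text
clock: 9.55
tcp_pos: [0.607, -0.0378, 0.2123]
orientation: [[-0.319, -0.948, -0.0], [-0.948, 0.319, -0.0], [0.0, 0.0, -1.0]]
contact_force: [-0.2, -0.2, -0.7]
finger_gap: 0.302
grasp_force: 0.0
```

Call:
move_arm:
  rows:
    - [0, 0, 0, 0, 0, 0]
    - [0, 0, 0, 0, 0, 0]
    - [0, 0, 0, 0, 0, 0]
    - [0, 0, 0, 0, 0, 0]
    - [0, 0, 0, 0, 0, 0]

```text
clock: 9.97
tcp_pos: [0.6077, -0.0379, 0.2129]
orientation: [[-0.319, -0.948, 0.002], [-0.948, 0.319, -0.0], [-0.0, -0.002, -1.0]]
contact_force: [2.7, -2.3, 2.0]
finger_gap: 0.149
grasp_force: 20.0
```

```bash
python3 d.py 0,35,240; python3 -c "
import numpy as np
a=np.radians(np.linspace(30,0,21));x=205*np.sin(a);z=205*np.cos(a)
print(np.c_[-np.diff(x),-np.diff(z)].round(2)/500)"
```

```text
clock 9.9667 stand mm [103.   34.  212.9] q [ 0.26  0.27 -0.19  0.   -1.11 -0.58] F [ 2.7 -2.3  2. ] gap 0.14867810446971977 grip 19.999183416366577
rot units [-0.002   0.0004  0.0005]
0,35,240 shift units [-0.0022  0.2058 -0.0545]
[[ 0.00936 -0.00524]
 [ 0.0095  -0.005  ]
 [ 0.00962 -0.00474]
 [ 0.00974 -0.0045 ]
 [ 0.00986 -0.00424]
 [ 0.00996 -0.00398]
 [ 0.01008 -0.00372]
 [ 0.01016 -0.00346]
 [ 0.01026 -0.00318]
 [ 0.01034 -0.00292]
 [ 0.0104  -0.00264]
 [ 0.01046 -0.00236]
 [ 0.01052 -0.0021 ]
 [ 0.01058 -0.00182]
 [ 0.01062 -0.00154]
 [ 0.01066 -0.00126]
 [ 0.01068 -0.00098]
 [ 0.01072 -0.0007 ]
 [ 0.01072 -0.00042]
 [ 0.01074 -0.00014]]
```

Call:
move_arm:
  rows:
    - [0, 0.005, -0.003, 0, 0, 0]
    - [0, 0.009, -0.005, 0, 0, 0]
    - [0, 0.01, -0.005, 0, 0, 0]
    - [0, 0.01, -0.005, 0, 0, 0]
    - [0, 0.01, -0.005, 0, 0, 0]

```text
clock: 10.38
tcp_pos: [0.5861, -0.0307, 0.2247]
orientation: [[-0.319, -0.948, 0.001], [-0.948, 0.319, -0.0], [-0.0, -0.001, -1.0]]
contact_force: [3.3, -3.0, 3.6]
finger_gap: 0.153
grasp_force: 20.0
```

Call:
move_arm:
  rows:
    - [0, 0.01, -0.004, 0, 0, 0]
    - [0, 0.01, -0.004, 0, 0, 0]
    - [0, 0.01, -0.004, 0, 0, 0]
    - [0, 0.01, -0.003, 0, 0, 0]
    - [0, 0.01, -0.003, 0, 0, 0]

```text
clock: 10.8
tcp_pos: [0.5617, -0.0225, 0.2328]
orientation: [[-0.319, -0.948, -0.0], [-0.948, 0.319, 0.0], [-0.0, 0.001, -1.0]]
contact_force: [2.6, 0.3, 1.9]
finger_gap: 0.153
grasp_force: 20.0
```

```bash
python3 d.py 0,35,240
```

```text
clock 10.8 stand mm [ 54.4  34.  232.8] q [ 0.31  0.18 -0.26 -0.   -1.13 -0.63] F [2.6 0.3 1.9] gap 0.1533608516608932 grip 20.003524124622345
rot units [0.0007 0.0002 0.0004]
0,35,240 shift units [-0.0021  0.1089 -0.0142]
```

Call:
move_arm:
  rows:
    - [0, 0.01, -0.003, 0, 0, 0]
    - [0, 0.01, -0.0025, 0, 0, 0]
    - [0, 0.01, -0.002, 0, 0, 0]
    - [0, 0.01, -0.002, 0, 0, 0]
    - [0, 0.01, -0.0015, 0, 0, 0]

```text
clock: 11.22
tcp_pos: [0.5382, -0.0145, 0.2383]
orientation: [[-0.319, -0.948, -0.0], [-0.948, 0.319, 0.0], [-0.0, 0.0, -1.0]]
contact_force: [1.8, 1.6, 2.7]
finger_gap: 0.152
grasp_force: 20.0
```

Call:
move_arm:
  rows:
    - [0, 0.01, -0.001, 0, 0, 0]
    - [0, 0.01, -0.001, 0, 0, 0]
    - [0, 0.01, -0.001, 0, 0, 0]
    - [0, 0.01, 0, 0, 0, 0]
    - [0, 0.008, 0, 0, 0, 0]

```text
clock: 11.63
tcp_pos: [0.5154, -0.0069, 0.2398]
orientation: [[-0.319, -0.948, -0.0], [-0.948, 0.319, 0.0], [-0.0, 0.0, -1.0]]
contact_force: [1.3, 2.2, 0.7]
finger_gap: 0.149
grasp_force: 20.0
```

Call:
move_arm:
  rows:
    - [0, 0.005, 0, 0, 0, 0]
    - [0, 0, 0, 0, 0, 0]
    - [0, 0, 0, 0, 0, 0]
    - [0, 0, 0, 0, 0, 0]

```text
clock: 11.97
tcp_pos: [0.5137, -0.0064, 0.2398]
orientation: [[-0.319, -0.948, -0.0], [-0.948, 0.319, -0.0], [0.0, 0.0, -1.0]]
contact_force: [1.2, 1.4, 1.5]
finger_gap: 0.15
grasp_force: 20.0
```

```bash
python3 d.py 0,35,240
python3 - <<'E'
from h import *
from rig import camera
q=np.load('q.npy');c=camera('side');i=c['image'][120:320,180:400];cv2.imwrite('pics/s5.png',cv2.resize(i,None,fx=3,fy=3))
for a in(-.07,0,.07):print(((proj(c,s2w([fr((0,95,205),a),fr((0,-25,205),a),fr((-8,128,172),a),fr((-8,-128,172),a)],q))-[180,120])*3).round().tolist())
E
```

```text
clock 11.9667 stand mm [  3.8  33.9 239.8] q [ 0.37  0.1  -0.35 -0.   -1.13 -0.7 ] F [1.2 1.4 1.5] gap 0.15013221232607604 grip 20.000951886177063
rot units [ 0.0002 -0.0002  0.0004]
0,35,240 shift units [-0.0023  0.0076 -0.0004]
[[288.0, 243.0], [369.0, 193.0], [268.0, 292.0], [433.0, 186.0]]
[[276.0, 237.0], [357.0, 188.0], [258.0, 286.0], [423.0, 182.0]]
[[264.0, 232.0], [346.0, 183.0], [248.0, 281.0], [413.0, 178.0]]
```

View pics/s5.png

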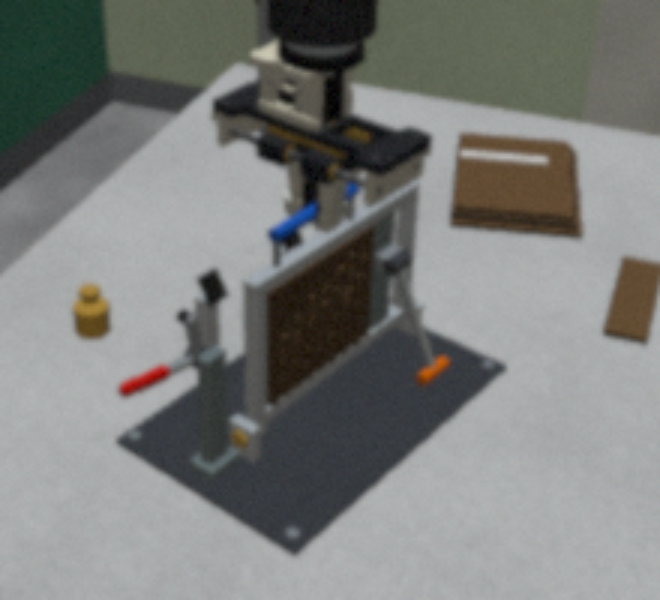

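The frame is gripped about 1 degree short of upright, with bar ends near (273,237) and (355,187), the leg down and the clamp open. One last small nudge and settle.

Call:
move_arm:
  rows:
    - [0, 0.004, 0, 0, 0, 0]
    - [0, 0.003, 0, 0, 0, 0]
    - [0, 0, 0, 0, 0, 0]
    - [0, 0, 0, 0, 0, 0]
    - [0, 0, 0, 0, 0, 0]

```text
clock: 12.43
tcp_pos: [0.5103, -0.0052, 0.2398]
orientation: [[-0.319, -0.948, -0.0], [-0.948, 0.319, 0.0], [-0.0, 0.0, -1.0]]
contact_force: [1.6, 2.0, 1.1]
finger_gap: 0.155
grasp_force: 20.0
```

Call:
move_arm:
  rows:
    - [0, 0, 0, 0, 0, 0]
    - [0, 0, 0, 0, 0, 0]
    - [0, 0, 0, 0, 0, 0]
    - [0, 0, 0, 0, 0, 0]
    - [0, 0, 0, 0, 0, 0]

```text
clock: 12.85
tcp_pos: [0.5103, -0.0052, 0.2398]
orientation: [[-0.319, -0.948, -0.0], [-0.948, 0.319, 0.0], [0.0, 0.0, -1.0]]
contact_force: [1.1, 3.0, -0.1]
finger_gap: 0.152
grasp_force: 20.0
```

```bash
python3 d.py 0,35,240; python3 -c "
from rig import *
print(close_job())"
```

```text
clock 12.85 stand mm [2.000e-01 3.390e+01 2.398e+02] q [ 0.37  0.09 -0.35 -0.   -1.13 -0.7 ] F [ 1.1  3.  -0.1] gap 0.15227333210132468 grip 20.00098407268524
rot units [ 0.0001 -0.      0.0003]
0,35,240 shift units [-0.0023  0.0005 -0.0004]
the job is handed in; nothing more can be done
None
```

The job is handed in at about 13 s of the 51 s limit, with no verdict returned: the clamp is open, the leg is down, and the arm grips the blue bar at 20 N with the frame measured upright to within about 0.01 rad.

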